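# Set the reference cell in the leaf photometer

### The arm

A 7-joint arm with a two-finger parallel gripper is mounted at the origin on the work surface. World frame = base frame: x ahead of the robot, y to its left, z up, the work surface at z = 0. Lengths are in mm, angles in rad, forces in N, time in s.
With the tool pointing down it reaches from about 350 to 900 mm from the base axis. Payload 8.1 kg.
Tool frame: the origin (TCP) lies midway between the tips of the shut fingers; the grasp point (between the pads) lies 19 mm behind it; z points along the fingers, y is the direction in which the jaws open and shut (so a half turn about z gives the same grasp; the last joint's range is limited). The gripper opens to 92 mm and grips with 3 to 60 N. Pads are 19 mm wide; open, the fingers measure 130 mm over their backs; the gripper's body (75 mm by 190 mm) begins 47 mm behind the grasp point.
Start: joints at [-1.247, 0.434, 0.025, 1.573, -0.012, 1.134, -0.075], TCP at [258.753, 568.936, 226.742] pointing down, gripper open.
Joint ranges: [-2.62, 2.62], [-0.44, 2.09], [-1.27, 1.32], [0.08, 2.57], [-1.32, 4.46], [0.12, 2], [-2.74, 2.74]. Speed limits (rad/s): [2.22, 2.22, 3.01, 3.01, 3.14, 3.14, 3.14].

### API

Orientations are given as a unit quaternion [w, x, y, z].
In Python, from workcell import arm gives the robot as it stands. The module is installed in compiled form; this text tells all that it offers. Calls block until the motion is done:
- arm.move_pose(position, orientation): joint-space move of the TCP to a pose.
- arm.line_to(position, attitude=None, v=150): straight line of the TCP; attitude=None keeps the orientation; v is the mean speed in mm/s.
- arm.goto_joints(angles): joint-space move.
- arm.command_gripper(opening): opening from 0.0 (shut) to 1.0 (fully open); the grip force is fixed at half the most; returns when the fingers have stopped.
- arm.dwell(seconds).
- arm.inverse_kinematics(position, orientation): joint angles nearest the present ones, or None.
- arm.get_state(): the state.
- arm.snapshot(name): name is "scene" or "top"; returns a dict with "color" (420x560x3 uint8, blue, green, red), "mtx" (3x3 intrinsics, pixels), "dist_coeffs" ([k1, k2, p1, p2, k3] as OpenCV has them; the pictures are not rectified), "R" (3x3) and "t" (3): a world point X has camera coordinates R X + t. Camera axes: x right, y down, z forward; pixel columns grow to the right and rows downward; lengths in mm; the calibration is good to about 2 mm. A picture is of the moment at which its call begins. There is no depth.
A pose or a line that the arm cannot do raises arm.MotionError and nothing moves.
- arm.sign_off(): hands the job in, once; it reports no verdict.
The state is a dict: "time": time; "qpos": joint angles; "joint_velocities": joint speeds; "effort": joint torques, N m; "ee_pos": TCP position; "orientation": TCP orientation; "contact_force": force on the tool from outside, world axes, zero at the start; "ft_torque": the same for the moment, N m; "grip_width": opening from 0.0 (shut) to 1.0 (fully open).
Only numpy, scipy, OpenCV 4.12 (cv2) and the standard library are available. Lean on these libraries where they do the work, as an engineer would, in place of code of your own. Each camera call takes 0.05 s, during which the arm holds its last target. There are 200 camera calls.

### The job

Take the upright glass reference cell from the tray, holding it only by its two frosted sides, and seat it fully home in the square well of the photometer's turret. The turret has been left turned: find how the well lies, let the cell in gently, then turn cell and turret together until the cell's clear faces squarely face the lamp and detector windows, and let go. Do not drop or force the cell, and leave the jar, the tape ring and the loupe where they stand.

Things in the scene. Friction and masses are not known exactly. Their poses are not given: they have to be found in the camera images.
- cell_center (a point): Centre (half-way up) of the loose upright glass reference cell, 24 x 24 mm, 75 mm tall, about 0.11 kg, standing on the tray floor at any yaw. Its z points up, 37.5 mm from here to underside and to top. The two frosted white sides (23 mm wide, 24 mm apart) face its own +x and -x; the two clear faces, 24 mm apart, face its own +y and -y. Either clear face may look at the lamp.
- cell_glass: The clear glass core of that same cell, with its clear faces at its own +y and -y; origin at the centre of the cell's underside, axes those of the cell. Fingers must not press on the clear faces.
- photometer: Fixed bench photometer, 140 mm along its x, 280 mm along its y; origin at the centre of its underside, z up; flat deck 40 mm high. The light path runs along its y, 68 mm up, between the windows of the lamp (+y) and detector (-y) housings: 90 mm along x, inner faces 73 mm from the centre (black window tubes stand 8 mm farther in), tops 95 mm up.
- well_mouth (a point): Centre of the mouth of the turret's square well, 44 mm above the photometer's underside; its axes are the photometer's and do not turn with the turret. The well is 26.4 mm wide, its flat floor 30 mm below the mouth. Fully home, 45 mm of the cell stands above the turret. At an angle over about 0.1 rad off, the cell rests on the mouth; at the right angle it slides in freely.
- jar: Bystander: small amber glass jar with black cap, 48 mm diameter, 75 mm tall, loose; origin at the centre of its underside.
- tape: Bystander: ring of paper tape lying flat, 68 mm outside diameter, 18 mm high, loose; origin at the centre of its underside.
- loupe: Bystander: black stand loupe, 38 mm diameter, 30 mm tall, loose; origin at the centre of its underside.
- tray: Fixed shallow dark steel tray, 170 x 150 mm, rim 10 mm high and 4 mm thick, floor 4 mm thick; origin at the centre of its underside.
- turret_axis (a point): Point on the turret's vertical axis, at the well's floor. The turret is a plain round aluminium disc, 68 mm diameter, its top 4 mm above the deck. It turns by hand against about 0.12 N m of friction, up to 0.9 rad either way from square, and stays where left. It starts 0.2 to 0.7 rad anticlockwise (seen from above) of square; the angle is not reported: see it or feel for it.
There are look-alikes about, which are no part of the job. What is shaped like the part that bears cell_center but blue is not meant.

How it is judged:
By the outcome, as a careful person would: the job done as asked, in the order asked, and still so for the second after the job is handed in, with the robot touching nothing.
It also fails if it takes over 61 s, if anything falls off the work surface, if the arm or the gripper's body presses on something with over 40 N, if the wrist force passes 120 N, or if a joint passes its speed limit or range.

## Working session

There is one attempt and no reset: what is moved stays moved. The work goes in short steps, each a Python script; the robot and the scene stay as the last script left them, time stands still between calls to the robot, and variables do not carry over. Pictures are saved under pics/ and viewed, about 8 in all and at most 12, crops included, and the job is handed in when it is done.

```bash
mkdir -p pics
cat > h.py <<'E'
import numpy as np, cv2, json
from workcell import arm
def snap(n,f):
    s=arm.snapshot(n); cv2.imwrite('pics/'+f+'.png',s['color'])
    np.savez('pics/'+f+'.npz',**{k:np.array(s[k]) for k in s}); return s
def ray(s,uv,z):
    K=np.array(s['mtx'],float);d=np.array(s['dist_coeffs'],float);R=np.array(s['R']);t=np.array(s['t'])
    p=cv2.undistortPoints(np.array(uv,float).reshape(-1,1,2),K,d).reshape(-1,2)
    D=np.c_[p,np.ones(len(p))]@R; C=-R.T@t
    return C+D*((z-C[2])/D[:,2])[:,None]
def proj(s,X):
    return cv2.projectPoints(np.array(X,float).reshape(-1,3),cv2.Rodrigues(np.array(s['R'],float))[0],np.array(s['t'],float),np.array(s['mtx'],float),np.array(s['dist_coeffs'],float))[0].reshape(-1,2)
E
python3 - <<'E'
from h import *
a=snap('scene','s0');b=snap('top','t0')
for s in(a,b): print(np.round(-np.array(s['R']).T@np.array(s['t'])),np.round(s['mtx'],1).tolist())
st=arm.get_state();print(st['time'],st['orientation'],st['ee_pos'])
E
```

```text
[ 904. -306.  608.] [[422.0, 0.0, 272.6], [0.0, 422.0, 218.9], [0.0, 0.0, 1.0]]
[ 541.   89. 1099.] [[466.8, 0.0, 278.9], [0.0, 466.8, 208.0], [0.0, 0.0, 1.0]]
0.1 [-9.53522719e-05  2.11830073e-01  9.77306269e-01 -6.83602686e-04] [258.57373761 568.49015549 226.05708443]
```

View pics/s0.png

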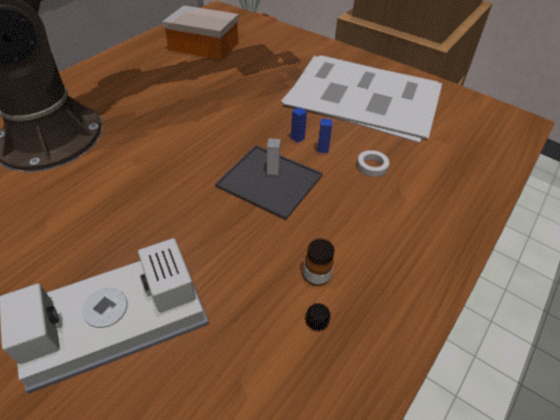

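View pics/t0.png

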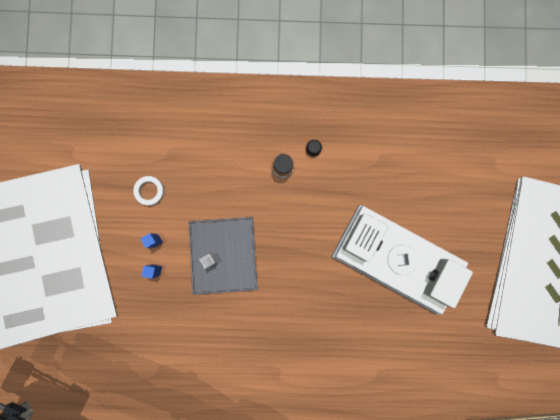

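Run:
```python
import cv2,numpy as np
s=cv2.imread('pics/s0.png');t=cv2.imread('pics/t0.png')
f=lambda im,u,v,w,h,k:cv2.resize(im[v:v+h,u:u+w],None,fx=k,fy=k,interpolation=cv2.INTER_CUBIC)
A=f(t,185,240,40,40,10);B=f(t,380,235,50,50,8);C=f(s,250,130,40,50,6)
C=cv2.resize(f(s,255,130,40,40,5),(200,200));D=f(s,80,285,50,50,4)
out=np.zeros((600,800,3),np.uint8);out[:400,:400]=A;out[:400,400:]=B;out[400:,:200]=C;out[400:,200:400]=D
out[400:,400:600]=f(t,135,225,40,60,5)[:200,:200]
cv2.imwrite('pics/c1.png',out)
from h import ray,proj
T=dict(np.load('pics/t0.npz'));S=dict(np.load('pics/s0.npz'))
print(ray(T,[[190,219],[252,217],[256,291],[194,294]],10).round(),'tray')
print(ray(T,[[207,262]],79).round(),ray(S,[[273,174]],4).round())
# photometer base corners (deck) in top
print(ray(T,[[359,206],[466,262],[443,311],[336,255]],40).round(),ray(T,[[402,259]],44).round(),ray(S,[[105,307]],44).round())
print(ray(T,[[284,162]],75).round(),ray(T,[[314,148]],30).round())
```

```text
[[593. 278.  10.]
 [601. 134.  10.]
 [430. 120.  10.]
 [420. 262.  10.]] tray
[[497. 226.  79.]] [[507. 223.   4.]]
[[ 631. -110.   40.]
 [ 510. -354.   40.]
 [ 399. -302.   40.]
 [ 518.  -59.   40.]] [[ 513. -208.   44.]] [[ 515. -206.   44.]]
[[721.  64.  75.]] [[764.  -6.  30.]]
```

View pics/c1.png

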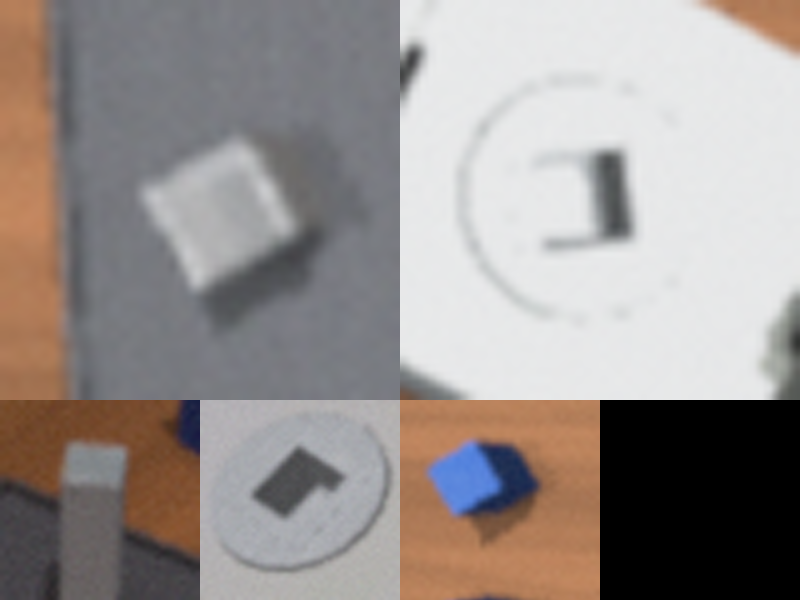

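Run:
```python
from h import *
T=dict(np.load('pics/t0.npz'));S=dict(np.load('pics/s0.npz'))
def sq(c,w,h,yaw,z):
    R=np.array([[np.cos(yaw),-np.sin(yaw)],[np.sin(yaw),np.cos(yaw)]])
    p=np.array([[-1,-1],[1,-1],[1,1],[-1,1]])*[w/2,h/2]
    return np.c_[p@R.T+c,np.full(4,z)]
def edgeyaw(uv,z):
    p=ray(T,uv,z);d=np.diff(np.r_[p,p[:1]],axis=0);return p.mean(0).round(1),np.hypot(d[:,0],d[:,1]).round(1),(np.arctan2(d[:,1],d[:,0])%(np.pi/2)).round(3)
w=[(380+(u-400)/8-.44,235+v/8-.44) for u,v in[(530,160),(622,150),(633,240),(545,245)]]
print('well',edgeyaw(w,44)); 
ph=[[359,206],[466,262],[443,311],[336,255]]
print('phot',edgeyaw(ph,40))
c=[(185+u/10-.45,240+v/10-.45) for u,v in[(142,187),(240,138),(300,228),(195,292)]]
print('cell',edgeyaw(c,79))
py=np.arctan2(244,121)-np.pi/2
print('phot x yaw',py)
k=16
def crop(s,u,v,w,h,polys):
    im=cv2.resize(s['color'][v:v+h,u:u+w],None,fx=k,fy=k,interpolation=cv2.INTER_CUBIC)
    for P in polys:
        q=((proj(s,P)-[u,v]+.5)*k).astype(int);cv2.polylines(im,[q.reshape(-1,1,2)],True,(0,0,255),1)
    return im
P=[sq([514,-207],26.4,26.4,py+.58,44)]
Q=[sq([501,224],24,24,1.1,79),sq([501,224],24,24,1.1,4)]
out=np.zeros((600,800,3),np.uint8)
out[:,:400]=np.vstack([crop(T,390,248,25,18,P)[:288],crop(S,92,294,25,20,P)[:312]])
out[:,400:]=crop(S,260,136,25,38,Q)[:600]
cv2.imwrite('pics/c2.png',out)
```

```text
well (array([ 512. , -208.6,   44. ]), array([26.2, 25.4, 24.9, 24.1]), array([0.132, 0.126, 0.081, 0.182]))
phot (array([ 514.3, -206.2,   40. ]), array([272.6, 122.6, 270.2, 123.5]), array([1.111, 1.127, 1.114, 1.146]))
cell (array([499.9, 227.3,  79. ]), array([23.5, 23.5, 26.4, 25.5]), array([0.489, 0.621, 0.573, 0.503]))
phot x yaw -0.4603635485575228
```

View pics/c2.png

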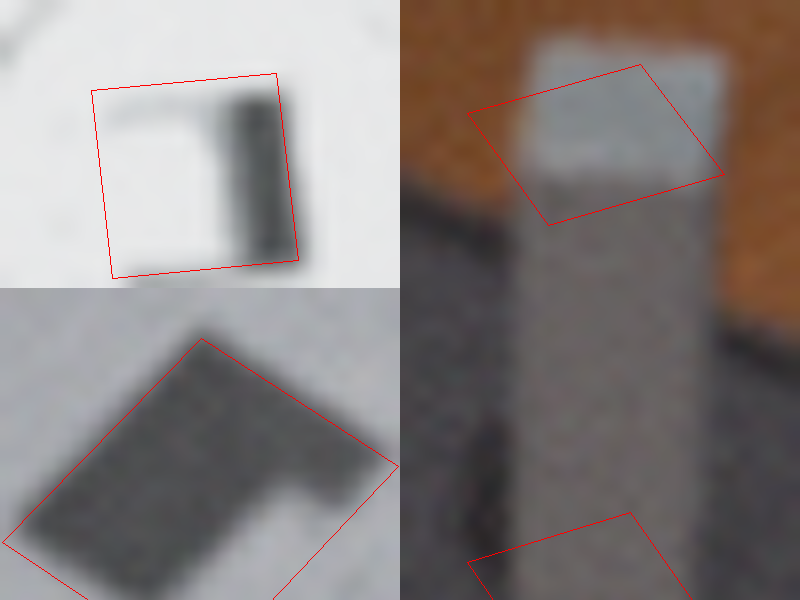

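The blue blocks at top-view (151,241) and (151,272) are look-alikes. The clear/white block at (207,262) is the cell: its face towards the scene camera is opaque, so it is frosted, and its top edges show bright frosted bands in the matching direction. Well: yaw about 0.12, centre about (513,-207.5).

```bash
cat >> h.py <<'E'
def q(a): return [0,np.cos(a/2),np.sin(a/2),0]
def st():
    s=arm.get_state(); print('t',round(s['time'],2),'p',np.round(s['ee_pos'],1),'F',np.round(s['contact_force'],1),'M',np.round(s['ft_torque'],2),'g',round(s['grip_width'],3),'a',round(2*np.arctan2(s['orientation'][2],s['orientation'][1]),3)); return s
E
python3 - <<'E'
from h import *
S=dict(np.load('pics/s0.npz'))
print(ray(S,[[273.6,142.4]],79))
for a in(.55,.55+np.pi,.55-np.pi):print('c',a,np.round(arm.inverse_kinematics([501,226,47],q(a)) if arm.inverse_kinematics([501,226,47],q(a)) is not None else 0,2))
for a in(1.69,1.69-np.pi,1.69+np.pi,1.11,1.11-np.pi):
    r=arm.inverse_kinematics([513,-207,150],q(a));print('w',a,None if r is None else np.round(r,2))
E
```

```text
[[499.84820317 231.68671526  79.        ]]
c 0.55 [-0.87  0.57  0.49  1.97 -0.41  0.7  -1.15]
c 3.691592653589793 [-0.46  0.53 -0.08  1.94  0.07  0.67  1.54]
c -2.5915926535897933 [-0.46  0.53 -0.08  1.94  0.07  0.67  1.54]
w 1.69 [-0.41  0.58  1.04  1.9  -0.59  1.01  1.01]
w -1.4515926535897932 [-0.46  0.64  1.16  1.9  -0.67  1.06 -2.04]
w 4.831592653589793 [-0.46  0.64  1.16  1.9  -0.67  1.06 -2.04]
w 1.11 [-0.43  0.6   1.09  1.9  -0.62  1.03  0.47]
w -2.031592653589793 [ 1.    0.63 -1.06  1.79  0.62  1.1   2.4 ]
```

Run:
```python
from h import *
a=.55+np.pi
arm.move_pose([500,229,130],q(a)); arm.command_gripper(.5); st()
arm.line_to([500,229,41],v=120); st()
arm.command_gripper(.36); st()
s=snap('scene','s1');t=snap('top','t1')
A=cv2.resize(s['color'][95:195,225:325],(600,600),interpolation=cv2.INTER_CUBIC)
cv2.imwrite('pics/c3.png',A)
```

```text
t 2.57 p [500. 229. 130.] F [ 0.6 -0.2  0.6] M [0.1  0.   0.01] g 0.499 a 3.692
t 3.46 p [500.4 229.3  41.5] F [ 0.7 -0.8  0.1] M [ 0.05  0.02 -0.01] g 0.501 a 3.692
t 3.93 p [500.1 229.   41.1] F [ 0.1 -0.3 -0.1] M [ 0.06 -0.06 -0.05] g 0.361 a 3.692
```

View pics/c3.png

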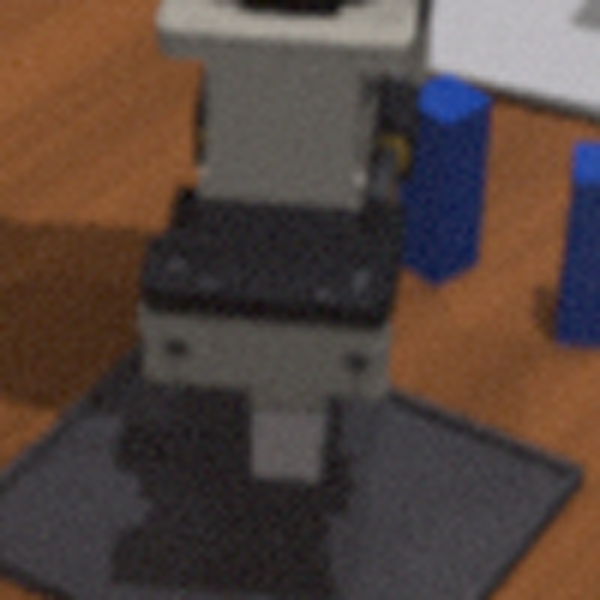

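The finger (crop x 248–330) lies squarely over the cell's opaque frosted face (x 250–325), with no contact yet. I'll grip, lift, and carry the cell above the well.

Run:
```python
from h import *
arm.command_gripper(.3); st(); arm.command_gripper(0.0); st()
arm.line_to([500,229,60],v=60); st()
arm.line_to([500,229,190],v=200)
A=1.69
arm.move_pose([513,-207.5,190],q(A)); st()
arm.line_to([513,-207.5,95],v=150); s0=st()
s=snap('scene','s2');t=snap('top','t2')
c=cv2.resize(s['color'][245:345,40:173],(800,600),interpolation=cv2.INTER_CUBIC)
cv2.imwrite('pics/c4.png',c)
```

```text
t 4.4 p [500.  229.   40.9] F [ 0.3 -0.4 -0. ] M [0.04 0.04 0.08] g 0.301 a 3.692
t 4.64 p [500. 229.  41.] F [0.1 0.4 0. ] M [ 0.03 -0.01 -0.02] g 0.256 a 3.692
t 5.11 p [500.3 229.2  60.5] F [-0.1 -0.  -0.5] M [0.12 0.03 0.01] g 0.259 a 3.692
t 7.52 p [ 513.5 -206.   189.7] F [ 0.9  0.2 -1.5] M [-0.04  0.07  0.06] g 0.262 a 1.693
t 8.3 p [ 513.6 -207.6   95.6] F [ 0.  -0.  -1.1] M [-0.1   0.07  0.01] g 0.259 a 1.69
```

View pics/c4.png

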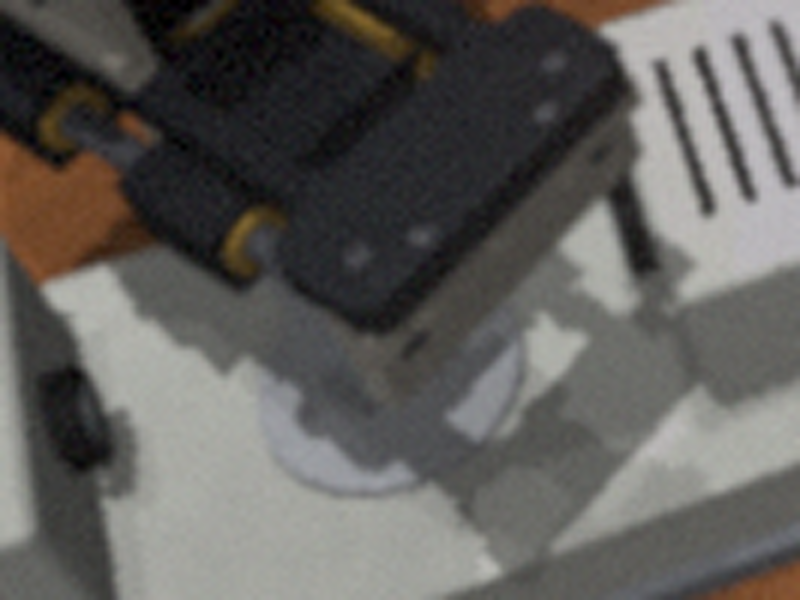

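```bash
cat >> h.py <<'E'
def down(x,y,a,z0,z1,lim=5,dz=1.,v=25):
    """step down until contact; returns z, force, torque"""
    z=z0
    while z>z1:
        z-=dz; arm.line_to([x,y,z],q(a),v=v); s=arm.get_state(); F=np.array(s['contact_force'])
        if F[2]+1.1>lim or np.hypot(F[0],F[1])>8: break
    return z,F,np.array(s['ft_torque']),s
def rep(x,y,r): print('xy',np.round([x,y],1),'z',round(r[0],1),round(r[3]['ee_pos'][2],1),'F',r[1].round(1),'M',r[2].round(2),'t',round(r[3]['time'],1))
E
python3 - <<'E'
from h import *
x,y,a=514,-207.1,1.69
arm.line_to([x,y,84],q(a),v=60)
r=down(x,y,a,84,74); rep(x,y,r); st()
E
```

```text
xy [ 514.  -207.1] z 74.0 73.9 F [-1.4 -3.  -1.6] M [-0.79  0.37  0.05] t 11.2
t 11.23 p [ 513.9 -207.2   73.9] F [-1.4 -3.  -1.6] M [-0.79  0.37  0.05] g 0.262 a 1.69
```

It entered at the first try: the underside is about 7 mm below the mouth with only 3 N of side load. I'll shift 0.5 mm to ease that and go on down.

Run:
```python
from h import *
x,y,a=513.8,-207.6,1.69
arm.line_to([x,y,74],q(a),v=20); st()
r=down(x,y,a,74,54,dz=2,v=40); rep(x,y,r)
z=r[0]
if z<=54:
    r=down(x,y,a,54,48,lim=4,dz=.5,v=25); rep(x,y,r)
st()
```

```text
t 11.48 p [ 513.9 -207.3   74. ] F [-0.5 -1.5 -1.6] M [-0.34  0.09  0.  ] g 0.257 a 1.69
xy [ 513.8 -207.6] z 54 53.9 F [ 0.3  0.1 -0.6] M [-0.11  0.05 -0.03] t 14.0
xy [ 513.8 -207.6] z 50.5 50.9 F [-2.1  1.2  5.4] M [ 0.12  0.58 -0.02] t 15.7
t 15.73 p [ 513.8 -207.6   50.9] F [-2.1  1.2  5.4] M [ 0.12  0.58 -0.02] g 0.262 a 1.69
```

Floor contact at TCP z = 51, exactly as it should be when fully home. Next I'll check the photometer yaw with an overlay.

Run:
```python
from h import *
from scipy.optimize import least_squares
T=dict(np.load('pics/t0.npz'));S=dict(np.load('pics/s0.npz'))
def box(c,yaw,x0,x1,y0,y1,z):
    R=np.array([[np.cos(yaw),-np.sin(yaw)],[np.sin(yaw),np.cos(yaw)]])
    p=np.array([[x0,y0],[x1,y0],[x1,y1],[x0,y1]])
    return np.c_[p@R.T+c,np.full(4,z)]
# fit the two long deck edges by max gradient along normals, both cameras
def edge(s,yaw,c,sx,z):
    g=cv2.GaussianBlur(s['color'],(3,3),0).astype(np.float32)[:,:,0]
    ys=np.linspace(-120,120,60);d=np.arange(-9,9.01,.25)
    R=np.array([[np.cos(yaw),-np.sin(yaw)],[np.sin(yaw),np.cos(yaw)]]);out=[]
    for yy in ys:
        P=np.c_[np.c_[sx*70+d,np.full(len(d),yy)]@R.T+c,np.full(len(d),z)]
        u=proj(s,P).astype(np.float32);v=cv2.remap(g,u[:,:1],u[:,1:],cv2.INTER_LINEAR).ravel()
        gr=-sx*np.gradient(v);i=gr.argmax()
        if gr[i]>3: out.append((yy,d[i]))
    o=np.array(out);m=np.ones(len(o),bool)
    for _ in range(5):
        k=np.polyfit(o[m,0],o[m,1],1);r=abs(o[:,1]-np.polyval(k,o[:,0]));m=r<max(.6,2*np.median(r))
    return m.sum(),k.round(4),'yaw',round(yaw-k[0],4)
for n,s,c in(('T',T,[513.5,-207.5]),('S',S,[514.5,-206.5])):
    for sx,z in((1,40),(-1,40),(1,0)): print(n,sx,z,edge(s,-.46,c,sx,z))
k=5.5
im=cv2.resize(T['color'][203:312,332:477],None,fx=k,fy=k,interpolation=cv2.INTER_CUBIC)
c=[514,-207]
for P in(box(c,-.46,-70,70,-140,140,40),box(c,-.46,-45,45,73,140,95),box(c,-.46,-45,45,-140,-73,95)):
    cv2.polylines(im,[((proj(T,P)-[332,203]+.5)*k).astype(int).reshape(-1,1,2)],True,(0,0,255),1)
cv2.imwrite('pics/c5.png',im)
```

```text
T 1 40 (np.int64(47), array([ 0.013 , -4.8537]), 'yaw', np.float64(-0.473))
T -1 40 (np.int64(50), array([0.014 , 3.8916]), 'yaw', np.float64(-0.474))
T 1 0 (np.int64(40), array([0.0168, 1.8139]), 'yaw', np.float64(-0.4768))
S 1 40 (np.int64(51), array([ 0.015 , -6.5159]), 'yaw', np.float64(-0.475))
S -1 40 (np.int64(30), array([0.0106, 2.134 ]), 'yaw', np.float64(-0.4706))
S 1 0 (np.int64(34), array([ 0.0134, -7.351 ]), 'yaw', np.float64(-0.4734))
```

View pics/c5.png

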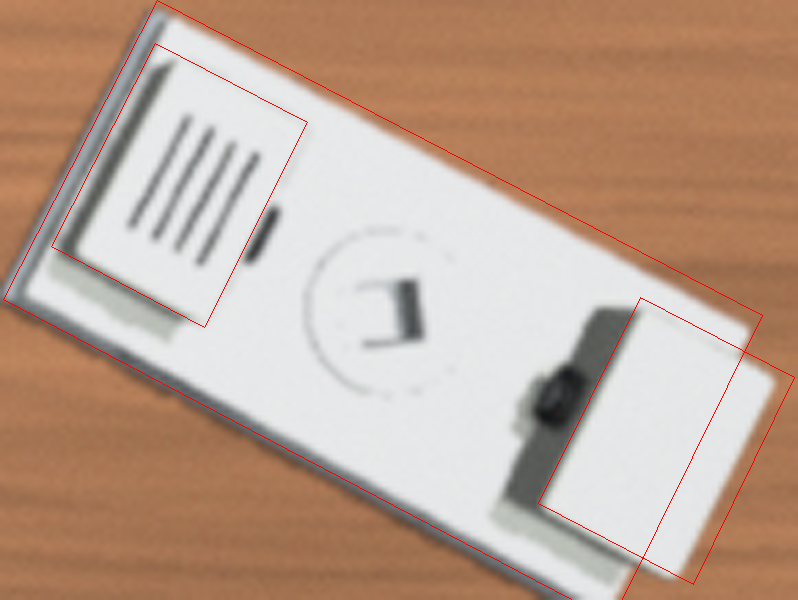

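All six edge fits agree on a photometer yaw of -0.474, so square means tool angle 1.097. I'll turn in small steps with force checks, overshoot by the fit's play so the turret ends square too, then come back.

Run:
```python
from h import *
x,y,z=513.8,-207.6,50.9
arm.line_to([x,y,z],q(1.69),v=20); st()
for a in np.append(np.arange(1.63,1.0,-.06),.99):
    arm.line_to([x,y,z],q(a),v=20); s=arm.get_state(); F=np.array(s['contact_force']);M=s['ft_torque']
    print(round(a,2),'xy',round(x,2),round(y,2),'F',F.round(1),'M',np.round(M,2),'t',round(s['time'],2))
    if np.linalg.norm(F[:2])>15 or abs(F[2])>20: print('stop');break
    n=np.linalg.norm(F[:2])
    if n>2: x,y=np.array([x,y])+F[:2]/n*min(.3,.06*n)
st()
```

```text
t 15.98 p [ 513.9 -207.7   51. ] F [-0.5  0.6  1.7] M [-0.03  0.2  -0.02] g 0.261 a 1.69
1.63 xy 513.8 -207.6 F [-1.8 -1.7  4.2] M [-0.2   0.51 -0.01] t 16.23
1.57 xy 513.69 -207.7 F [-3.4 -1.2  4.6] M [-0.45  0.92  0.  ] t 16.48
1.51 xy 513.49 -207.78 F [-3.9 -2.1  5.4] M [-0.59  1.03 -0.  ] t 16.73
1.45 xy 513.25 -207.9 F [-4.3 -2.8  4.1] M [-0.75  1.12  0.03] t 16.98
1.39 xy 513.0 -208.06 F [-4.1 -2.2  4. ] M [-0.75  0.87  0.  ] t 17.23
1.33 xy 512.75 -208.2 F [-3.7 -2.8  4.6] M [-0.73  0.75  0.05] t 17.48
1.27 xy 512.53 -208.37 F [-1.4 -2.   3.4] M [-0.66  0.56  0.01] t 17.73
1.21 xy 512.45 -208.48 F [-0.9 -2.7  4. ] M [-0.62  0.42  0.03] t 17.98
1.15 xy 512.39 -208.65 F [-0.9 -1.2  4.2] M [-0.44  0.27  0.04] t 18.23
1.09 xy 512.39 -208.65 F [ 0.6 -0.1  3.7] M [-0.35  0.15  0.03] t 18.48
1.03 xy 512.39 -208.65 F [ 0.4 -1.2  3.3] M [-0.25  0.04 -0.04] t 18.73
0.99 xy 512.39 -208.65 F [ 1.5 -0.7  4.2] M [-0.23 -0.03  0.05] t 18.98
t 18.98 p [ 512.6 -208.5   51. ] F [ 1.5 -0.7  4.2] M [-0.23 -0.03  0.05] g 0.259 a 0.992
```

Run:
```python
from h import *
x,y,z=512.5,-208.6,50.9
arm.line_to([x,y,z],q(1.04),v=20); arm.line_to([x,y,z],q(1.097),v=20); arm.dwell(.3); st()
arm.command_gripper(.34); st(); arm.command_gripper(.5); st()
arm.line_to([x,y,120],v=100); arm.line_to([x,y,220],v=200)
arm.move_pose([420,150,300],q(1.9)); st()
s=snap('scene','s3');t=snap('top','t3')
A=cv2.resize(s['color'][255:355,60:150],(540,600),interpolation=cv2.INTER_CUBIC)
B=cv2.resize(t['color'][240:280,380:424],(260,236),interpolation=cv2.INTER_CUBIC)
o=np.zeros((600,800,3),np.uint8);o[:,:540]=A;o[:236,540:]=B
w=cv2.resize(t['color'],(260,195));o[300:495,540:]=w
cv2.imwrite('pics/c6.png',o)
```

```text
t 19.78 p [ 512.5 -208.5   50.9] F [-1.1  0.   5.4] M [-0.04  0.08  0.04] g 0.262 a 1.095
t 20.18 p [ 512.3 -208.5   50.7] F [ 0.2  0.1 -0.7] M [-0.15  0.11 -0.04] g 0.338 a 1.097
t 20.68 p [ 512.5 -208.6   50.9] F [ 0.4 -0.6  0.7] M [-0.15  0.1  -0.01] g 0.5 a 1.097
t 23.58 p [420.4 149.  299.7] F [-0.  -0.1 -0.5] M [-0.06  0.01 -0.06] g 0.503 a 1.898
```

View pics/c6.png

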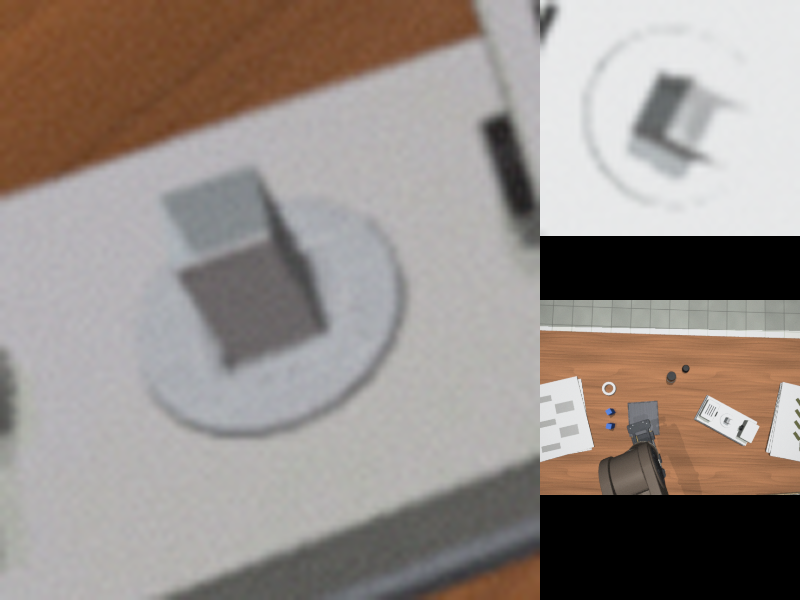

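Run:
```python
from h import *
S=dict(np.load('pics/s3.npz'))
p=ray(S,[(60+u/6-.42,255+v/6-.42) for u,v in[(162,200),(255,168),(272,235),(180,270)]],89)
d=np.diff(np.r_[p,p[:1]],axis=0)
print(p.mean(0).round(1),np.hypot(d[:,0],d[:,1]).round(1),((np.arctan2(d[:,1],d[:,0])+.7)%(np.pi/2)-.7).round(3))
a=cv2.imread('pics/t0.png').astype(int);b=cv2.imread('pics/t3.png').astype(int)
for n,(u,v) in dict(tape=(148,191),jar=(284,165),loupe=(314,148)).items(): print(n,abs(a-b)[v-20:v+20,u-20:u+20].mean().round(2))
```

```text
[ 514.4 -205.9   89. ] [22.7 20.8 22.2 21.6] [-0.473 -0.462 -0.438 -0.438]
tape 1.48
jar 1.75
loupe 1.81
```

```bash
python3 -c "
from h import *
arm.sign_off(); st()"
```

```text
the job is handed in; nothing more can be done
the job is handed in; nothing more can be done
```

The reference cell is seated in the turret well, turned square to the light path and released. I handed the job in at about 24 s of the 61 s allowed.

**What I did:** I gripped the cell by its two opaque frosted sides and lowered it into the well, which stood about 0.59 rad anticlockwise of square. It went in at the first try, with about 3 N of side load. I felt the floor at tool height 51 mm, which is where a fully home cell should stop, with about 5 N. Then I turned cell and turret about 0.6 rad clockwise, went 0.1 rad past square to take up the play in the well, and came back before letting go.

**Last checks:**
- **Seating:** the cell's top lies over the well's centre when measured at the fully home height.
- **Squareness:** I released at the photometer's fitted yaw of -0.474 rad, on which six edge fits agreed. The cell's own edges in the last picture read -0.44 to -0.47 rad. I put that difference down to pixel error.
- **Bystanders:** the picture around the jar, tape ring and loupe is unchanged apart from noise.

**Did not fully agree:**
- The two cameras differ by about 2 mm in position, within their stated calibration.
- The measured twist while turning stayed under 0.06 N m, below the 0.12 N m friction expected of the turret. The cell could not have turned 0.6 rad in the well without the turret, and the last picture shows it square.
- I did not check the turret's own angle separately.

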